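# Unhook the depth rod and seat it in the blind bore

### The job

Take the depth rod out of its cradle: raise the blue handle so that its hooked heel clears the orange lip, and draw the rod back out from under the metal bridge. Then slide it into the bore with the red ring until it bottoms, and leave it there so that the exposed rings can be read. Leave everything else standing where it is.

Things in the scene. Friction and masses are not known exactly. Their poses are not given: they have to be found in the camera images.
- rod_handle (a point): Depth rod, loose, about 80 g: blue handle with a steel rod. Point: centre of the handle, on the rod's axis; x runs along the rod to its free tip, z up as it lies. Handle 40 mm long (x -20 to 20), 14 thick (y; pinch across this), 24 tall (z -12 to 12); the round rod, 10 mm across with black rings, goes on to x = 95. Starts lying level in the cradle.
- rod_heel (a point): Foot of the hooked heel of the handle: the middle of its underside, 15 mm behind the handle's centre and 22 mm below the rod's axis. The heel is 10 mm long (x), 14 mm thick, and reaches 10 mm below the handle. Same axes as rod_handle.
- rod_tip (a point): Centre of the free end of the steel rod, on its axis, 95 mm ahead of the handle's centre; same axes as rod_handle.
- cradle_window (a point): Middle of the cradle's metal bridge, on the lying rod's axis, 50 mm above the worktop; x runs from the front lip to the bridge, z up. Bridge 8 mm thick, 36 wide, top 68 mm above the worktop; its window, 16 wide, from 45 to 58.5 mm up, lets the rod tilt about 0.3 rad. At the start the tip is 18 mm past, the handle's centre 77 mm before this point. Base plate 10 mm high.
- cradle_lip (a point): Middle of the top of the orange lip at the cradle's front (fixed), 42 mm above the worktop; axes as cradle_window, 106 mm before it. Lip 6 mm thick, 22 wide. The heel hangs behind it with 6 mm play and 14 mm below its top, so the bridge stops a straight lift and the lip a straight pull: raise the handle end by over 14 mm, tilting the rod in the window, then draw it back along its tilted axis.
- bore_mouth (a point): Centre of the red-ringed mouth of the bore in a fixed metal block, 50 mm above the worktop; x runs level into the bore, z up. Block 57 mm long (x), 60 wide, 74 tall, foot plate 88 wide. Bore blind, 45 mm deep, 12 wide, 3 mm chamfer; with the tip on the bottom the handle's centre is 50 mm before the mouth. A rod released there droops up to about 4 degrees.
- tower_corner (a point): Top of the nearest (front left) upright corner of the tall black computer tower, fixed, 337 mm above the worktop. Its front face, 155 mm wide, runs from here to the right and 54 mm farther away, its left side to the left and away. An arm that starts to the right of it must swing round in front of it.
- beaker_50_mid (a point): small clear glass beaker, 45 mm wide, 58 mm tall, loose; bystander, standing. The point is its centre, half-way up.
- vial_white_cap_mid (a point): small clear vial with white cap, 20 mm wide, 50 mm tall, loose; bystander, standing. The point is its centre, half-way up.
- sample_pot_mid (a point): low white pot with white lid, 37 mm wide, 34 mm tall, loose; bystander, standing. The point is its centre, half-way up.
- dropper_oil_mid (a point): small brown bottle with tall black cap, 30 mm wide, 78 mm tall, loose; bystander, standing. The point is its centre, half-way up.
Things that resemble listed ones, but are neither listed nor needed, are in the scene too. Leave any brown look-alike of the part that bears cradle_window alone. What is shaped like the part that bears rod_handle but pink is not meant.

How it is judged (in metres and radians):
On the way:
1. the rod has been drawn out from under the bridge: its tip is more than 50 mm from where it lay and more than 40 mm from the window (distance of rod_tip from where it was at the start of the episode above 0.05 m and distance between rod_tip and cradle_window above 0.04 m), for 0.1 s.
At the end, for the whole second after the job is handed in: The rod lies in the bore, its tip within 4 mm of the bottom (at least 41 mm past the mouth), within 6 mm of the bore's axis, and its axis within 0.12 rad of the bore's (x of rod_tip in the frame of bore_mouth above 0.041 m and angle between the x axis of rod_tip and the x axis of bore_mouth, either way round below 0.12 rad and y of rod_tip in the frame of bore_mouth between -0.006 and 0.006 m and z of rod_tip in the frame of bore_mouth between -0.006 and 0.006 m); the robot touches nothing.
It fails at once if the small clear glass beaker is pushed more than 30 mm or knocked over (distance of beaker_50_mid from where it was at the start of the episode above 0.03 m or angle between beaker_50_mid's own z axis and vertical above 0.5 rad).
It fails at once if the small clear vial with white cap is pushed more than 30 mm or knocked over (distance of vial_white_cap_mid from where it was at the start of the episode above 0.03 m or angle between vial_white_cap_mid's own z axis and vertical above 0.5 rad).
It fails at once if the low white pot with white lid is pushed more than 30 mm or knocked over (distance of sample_pot_mid from where it was at the start of the episode above 0.03 m or angle between sample_pot_mid's own z axis and vertical above 0.5 rad).
It fails at once if the small brown bottle with tall black cap is pushed more than 30 mm or knocked over (distance of dropper_oil_mid from where it was at the start of the episode above 0.03 m or angle between dropper_oil_mid's own z axis and vertical above 0.5 rad).
It also fails if it takes over 51 s, if anything falls off the work surface, if the arm or the gripper's body presses on something with over 40 N, if the wrist force passes 120 N, or if a joint passes its speed limit or range.

### The arm

A 7-joint arm with a two-finger parallel gripper is mounted at the origin on a cart in front of the work surface, level with it; the furniture and walls round the work are solid. World frame = base frame: x ahead of the robot, y to its left, z up, the work surface at z = 0. Lengths are in m, angles in degrees, forces in N, time in s.
With the tool pointing down it reaches from about 0.35 to 0.9 m from the base axis. Payload 8.1 kg.
Tool frame: the origin (TCP) lies on the centre line of the jaws, within the pads' length; the fingertips stand 8 mm ahead of it and the grasp point (between the pads) lies 11 mm behind it; x points along the fingers, y is the direction in which the jaws open and shut, and the axes are right-handed (so a half turn about x gives the same grasp; the last joint's range is limited). The gripper opens to 85 mm and grips with 20 to 120 N. Pads are 22 mm wide; open, the fingers measure 114 mm over their backs; the gripper's body (76 mm by 85 mm) begins 54 mm behind the grasp point. The pads swing forward as they close: fully open they stand 13 mm farther back than shut.
Start: joints at [60.069, 24.895, 1.432, 90.138, -0.665, 64.973, -4.303], TCP at [0.255, -0.571, 0.216] pointing down, gripper open.
Joint ranges: [-149.89, 149.89], [-25.12, 119.58], [-72.63, 75.52], [4.76, 147.25], [-75.54, 255.54], [6.69, 114.76], [-157.13, 157.13]. Speed limits (degrees/s): [127.2, 127.2, 172.46, 172.46, 180, 180, 180].

### API

Orientations are given as a 3x3 rotation matrix whose columns are the frame's x, y, z axes.
In Python, from plant import arm gives the robot as it stands. The module is installed in compiled form; this text tells all that it offers.
- The arm moves only by the shell command python3 -m handwheel 'ROWS' [OPENING] [FORCE]. ROWS is JSON, a list that holds one entry, the list of rows, each a list of 6 numbers: the shift along the tool's x, y, z in m, then the turn, a rotation vector about the tool's x, y, z in rad. A call has 1 to 5 rows; each row shifts and turns the pose as measured when the row begins, along the tool's axes as they then stand; what a row does not reach is not made up. A row lasts 1/8 s, in which the tool goes at most 62.5 mm and 10.7 degrees, less where a joint would pass 70% of its speed; a pose out of reach is approached as far as the arm can. A call is refused whole if a number of a shift passes 0.0625 or a number of a turn 0.188, either way. A call with a gripper value outside its range is refused whole. OPENING is the opening, from 0 (shut) to 1 (fully open), set as the call begins (- or left out, the last holds). The fingers move at their own pace and stop on an object; FORCE is the grip in N (left out, the last holds). Time passes only in rows, so rows that do not move let the fingers close. It gives the time, the measured TCP pose, the force and the opening at its end, in the units of the state.
- arm.get_obs(): the state, without advancing time (a new reading comes with each control period).
- arm.read_camera(name): name is "side" or "top" or "wrist"; returns a dict with "frame" (420x560x3 uint8, red, green, blue), "intrinsics" (3x3 intrinsics, pixels), "distortion" ([k1, k2, p1, p2, k3] as OpenCV has them; the pictures are not rectified), "camera_from_world" (4x4, takes a point from world to camera coordinates). Camera axes: x right, y up, looking along -z (the intrinsics and any distortion apply to the point x, -y, -z); pixel columns grow to the right and rows downward; lengths in m; the calibration is good to about 2 mm. A picture is of the moment at which its call begins. There is no depth.
- arm.hand_in(): hands the job in, once; it reports no verdict.
The state is a dict: "time_s": time; "joints": joint angles; "qd": joint speeds; "effort": joint torques, N m; "tcp_pos": TCP position; "eef_rot": TCP orientation; "contact_force": force on the tool from outside, world axes, zero at the start; "wrist_torque": the same for the moment, N m; "grip_width": finger opening in m.
Only numpy, scipy, OpenCV 4.12 (cv2) and the standard library are available. Lean on these libraries where they do the work, as an engineer would, in place of code of your own. Each camera call takes 0.05 s, during which the arm holds its last target.

## Working session

There is one attempt and no reset: what is moved stays moved. The work goes in short steps, Python scripts to look and compute and a shell command to move; the robot and the scene stay as the last step left them, time stands still between calls to the robot, and variables do not carry over. Pictures are saved under pics/ and viewed, and the job is handed in when it is done.

```bash
mkdir -p pics; ls; cat > h.py <<'E'
import numpy as np, cv2, json, pickle
from plant import arm
def snap(name,tag):
    d=arm.read_camera(name); pickle.dump(d,open(f'pics/{tag}.pkl','wb'))
    cv2.imwrite(f'pics/{tag}.png',d['frame'][:,:,::-1]); return d
def load(tag): return pickle.load(open(f'pics/{tag}.pkl','rb'))
def ray(d,px):
    K=np.array(d['intrinsics'],float);D=np.array(d['distortion'],float)
    u=cv2.undistortPoints(np.array([[px]],float),K,D)[0,0]
    T=np.array(d['camera_from_world']);R=T[:3,:3];t=T[:3,3]
    return -R.T@t, R.T@np.array([u[0],-u[1],-1])
def onz(d,px,z):
    c,r=ray(d,px); return c+r*(z-c[2])/r[2]
def tri(obs):
    A=np.zeros((3,3));b=np.zeros(3)
    for d,px in obs:
        c,r=ray(d,px);r=r/np.linalg.norm(r);P=np.eye(3)-np.outer(r,r);A+=P;b+=P@c
    x=np.linalg.solve(A,b)
    return x,[np.round(proj(d,x)-px,1) for d,px in obs]
def proj(d,X):
    T=np.array(d['camera_from_world']);p=T[:3,:3]@np.array(X)+T[:3,3]
    q=np.array([[p[0],-p[1],-p[2]]])
    return cv2.projectPoints(q,np.zeros(3),np.zeros(3),np.array(d['intrinsics'],float),np.array(d['distortion'],float))[0][0,0]
def crop(tag,x0,y0,x1,y1,s,out):
    im=cv2.imread(f'pics/{tag}.png')[y0:y1,x0:x1]
    cv2.imwrite(f'pics/{out}.png',cv2.resize(im,None,fx=s,fy=s,interpolation=cv2.INTER_CUBIC))
E
python3 - <<'E'
from h import *
for n in ['side','top','wrist']: 
    d=snap(n,n+'0'); c,_=ray(d,[280,210]); print(n,c)
o=arm.get_obs(); print(o['time_s'],o['tcp_pos'],o['eef_rot'],o['contact_force'],o['grip_width'])
E
```

```text
pics
side [ 0.28141363 -1.09233734  0.78453924]
top [ 0.20036367 -0.05001239  1.6739244 ]
wrist [ 0.33184881 -0.53736785  0.37293049]
0.15 [ 0.25453539 -0.57038225  0.21579906] [[-6.01658089e-04  4.07562637e-01 -9.13177056e-01]
 [ 1.06403867e-03 -9.13176443e-01 -4.07563065e-01]
 [-9.99999253e-01 -1.21686931e-03  1.15757588e-04]] [ 0.58567123  0.54695154 -0.12064592] 0.08532372771769212
```

View pics/side0.png

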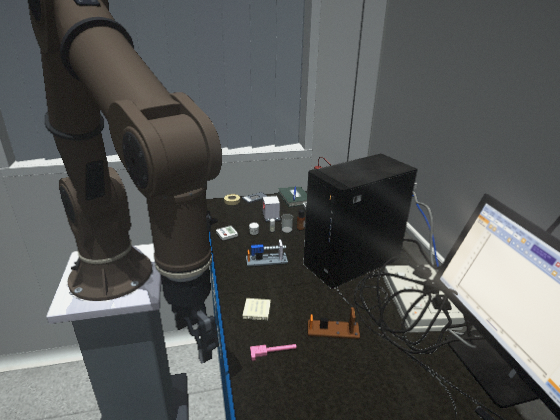

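View pics/top0.png

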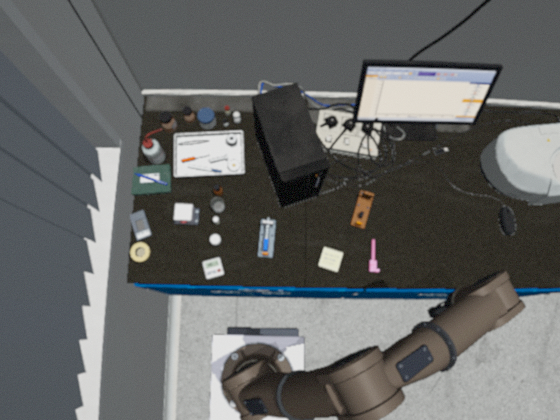

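View pics/wrist0.png

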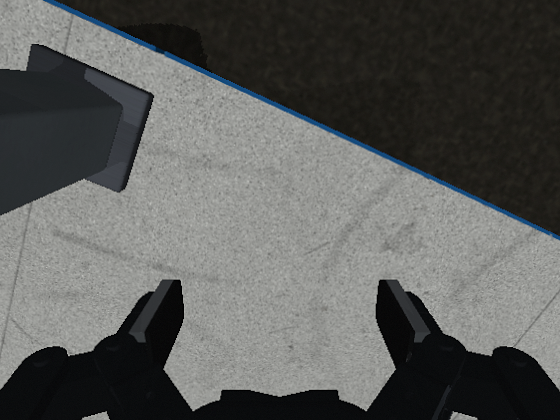

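```bash
python3 - <<'E'
from h import *
crop('side0',200,180,340,280,5.6,'c1')
crop('top0',160,180,300,285,5.6,'c2')
E
```

```text
(no output)
```

View pics/c1.png

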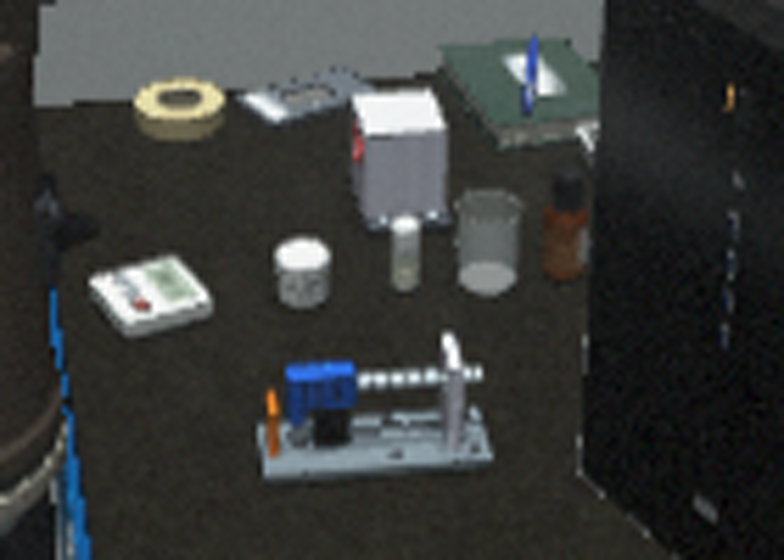

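View pics/c2.png

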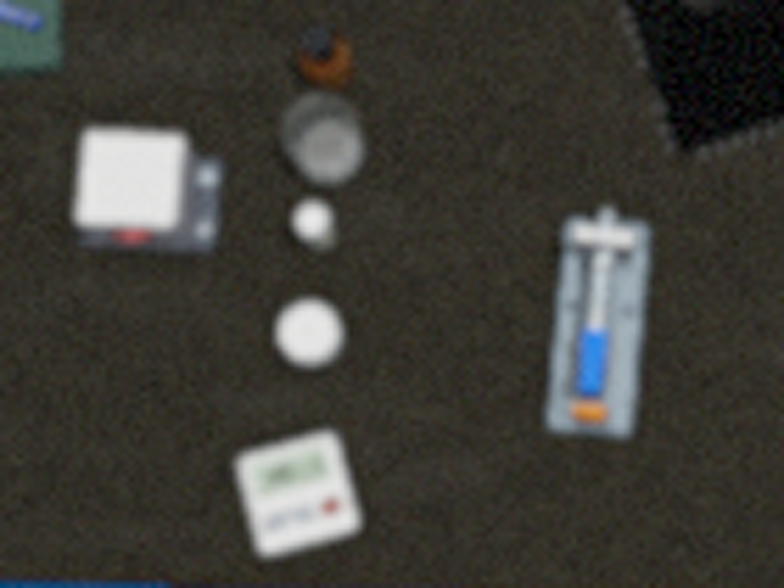

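```bash
python3 - <<'E'
from h import *
t=load('top0');s=load('side0')
T=lambda x,y:[160+x/5.6-.4,180+y/5.6-.4]
S=lambda x,y:[200+x/5.6-.4,180+y/5.6-.4]
P=lambda n,v:print(n,np.round(v,4))
P('handle far end top',onz(t,T(594,328),.062)); P('handle near end',onz(t,T(590,396),.062))
P('lip',onz(t,T(589,411),.042)); P('bridge top',onz(t,T(602,236),.068)); P('tip',onz(t,T(606,212),.05))
P('tip s',onz(s,S(482,373),.05));P('lip s',onz(s,S(272,393),.042));P('bridge s',onz(s,S(450,340),.068))
for n,a in dict(tl=(80,130),tr=(188,130),br=(183,230),bl=(74,222)).items(): P('block '+n,onz(t,T(*a),.074))
for n,a in dict(tl=(352,95),tr=(436,90),br=(447,130),bl=(358,134)).items(): P('block s '+n,onz(s,S(*a),.074))
P('foot br',onz(t,T(216,250),.01)); P('foot tr',onz(t,T(220,160),.01));P('foot bl',onz(t,T(80,250),.01))
P('red',onz(t,T(132,236),.05));P('red s',onz(s,S(357,145),.05))
P('pot',onz(t,T(310,332),.034));P('vial',onz(t,T(312,220),.05));P('beaker',onz(t,T(325,150),.0));P('drop',onz(t,T(318,42),.078))
P('tower',onz(t,T(686,150),.0))
P('white box',onz(t,T(300,495),.0))
E
```

```text
handle far end top [ 0.4836 -0.0175  0.062 ]
handle near end [ 0.4411 -0.0161  0.062 ]
lip [ 0.4347 -0.0152  0.042 ]
bridge top [ 0.5405 -0.0213  0.068 ]
tip [ 0.5598 -0.0231  0.05  ]
tip s [ 0.5577 -0.0249  0.05  ]
lip s [ 0.4347 -0.0101  0.042 ]
bridge s [ 0.5406 -0.0134  0.068 ]
block tl [0.6006 0.3079 0.074 ]
block tr [0.6018 0.2395 0.074 ]
block br [0.5378 0.2388 0.074 ]
block bl [0.5415 0.3076 0.074 ]
block s tl [0.5406 0.3024 0.074 ]
block s tr [0.601  0.2995 0.074 ]
block s br [0.5951 0.2376 0.074 ]
block s bl [0.5337 0.243  0.074 ]
foot br [0.5386 0.2282 0.01  ]
foot tr [0.5982 0.2289 0.01  ]
foot bl [0.5367 0.3167 0.01  ]
red [0.5383 0.2754 0.05  ]
red s [0.5385 0.2718 0.05  ]
pot [0.4823 0.1618 0.034 ]
vial [0.551  0.1618 0.05  ]
beaker [0.6087 0.1621 0.    ]
drop [0.6594 0.1599 0.078 ]
tower [ 0.6133 -0.0735  0.    ]
white box [0.3831 0.1678 0.    ]
```

Candidates for the rod: the blue handle at top (267,238) / side (257,248), which is the target, and the pink one at top (374,258), a decoy. For the cradle: the grey one with the orange lip at (266,240), and a brown look-alike at (362,210). The close crops confirm the blue handle in the grey cradle. The only bore block is at top (183,212), with its red ring facing the robot.

```bash
python3 -m handwheel '[[[0,-0.045,-0.039,0,0,0],[0,-0.045,-0.039,0,0,0],[0,-0.045,-0.039,0,0,0],[0,-0.045,-0.039,0,0,0],[0,-0.045,-0.039,0,0,0]]]'
```

```text
time_s: 0.78
tcp_pos: [0.3412, -0.2813, 0.2139]
eef_rot: [[-0.002, 0.401, -0.916], [0.0, -0.916, -0.401], [-1.0, -0.001, 0.002]]
contact_force: [1.6, 0.6, 0.3]
grip_width: 0.0854
```

```bash
python3 -m handwheel '[[[0,-0.0415,-0.0353,0.097,0,0],[0,-0.0447,-0.0312,0.097,0,0],[0,-0.0475,-0.0268,0.097,0,0],[0,-0.05,-0.022,0.097,0,0],[0,-0.052,-0.017,0.097,0,0]]]'; python3 -m handwheel '[[[0,0,0,0,0,0]]]'; python3 - <<'E'
from h import *
snap('wrist','w1')
E
```

```text
time_s: 1.4
tcp_pos: [0.4224, -0.0115, 0.2143]
eef_rot: [[-0.0, -0.088, -0.996], [-0.001, -0.996, 0.088], [-1.0, 0.001, 0.0]]
contact_force: [1.1, -1.3, 0.9]
grip_width: 0.0854
time_s: 1.52
tcp_pos: [0.4231, -0.0072, 0.2145]
eef_rot: [[0.001, -0.082, -0.997], [0.001, -0.997, 0.082], [-1.0, -0.001, -0.0]]
contact_force: [-0.3, -1.3, 0.0]
grip_width: 0.0855
```

View pics/w1.png

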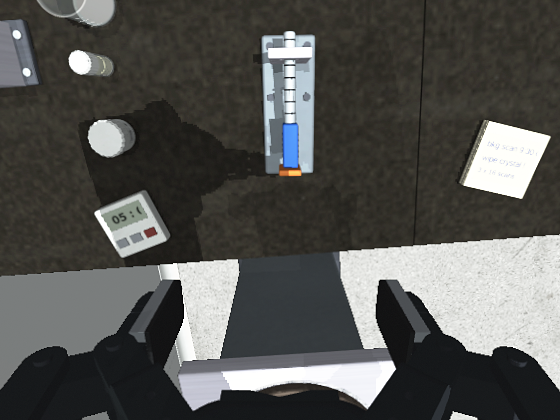

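```bash
python3 - <<'E'
from h import *
crop('w1',240,20,340,190,4.4 if 0 else 3.5,'c3')
E
```

```text
(no output)
```

View pics/c3.png

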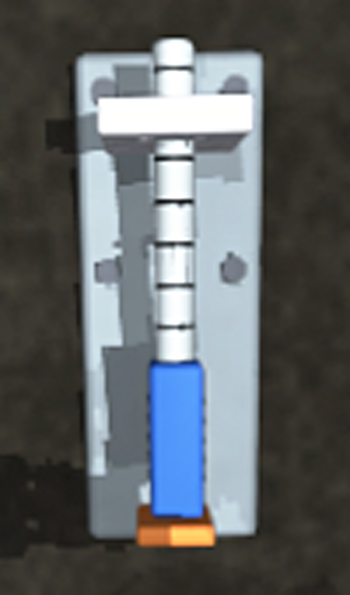

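```bash
python3 - <<'E'
from h import *
w=load('w1')
C=lambda x,y:[240+x/3.5-.36,20+y/3.5-.36]
P=lambda n,v:print(n,np.round(v,4))
P('hfar',onz(w,C(176,362),.062));P('hnear',onz(w,C(177,515),.062))
P('tip',onz(w,C(175,44),.05));P('lip',onz(w,C(178,527),.042));P('lipL',onz(w,C(138,535),.042));P('lipR',onz(w,C(215,535),.042))
P('brL',onz(w,C(98,115),.068));P('brR',onz(w,C(252,111),.068))
P('rodA',onz(w,C(176,342),.055));P('rodB',onz(w,C(174.5,70),.055))
for n,a in dict(fl=(78,55),fr=(262,52),bl=(90,537),br=(255,533)).items(): P('plate '+n,onz(w,C(*a),.01))
for n,a,z in (('pot',[110,133],.034),('vialcap',[80,62],.05)): P(n,onz(w,a,z))
E
```

```text
hfar [ 0.4814 -0.0229  0.062 ]
hnear [ 0.4424 -0.0204  0.062 ]
tip [ 0.5553 -0.0283  0.05  ]
lip [ 0.4348 -0.0207  0.042 ]
lipL [ 0.4334 -0.0093  0.042 ]
lipR [ 0.4316 -0.0309  0.042 ]
brL [ 0.5392 -0.0087  0.068 ]
brR [ 0.5371 -0.0444  0.068 ]
rodA [ 0.4858 -0.0234  0.055 ]
rodB [ 0.5489 -0.0276  0.055 ]
plate fl [ 0.5607 -0.0033  0.01  ]
plate fr [ 0.5574 -0.0534  0.01  ]
plate bl [0.4268 0.0061 0.01  ]
plate br [ 0.4239 -0.0447  0.01  ]
pot [0.4843 0.1518 0.034 ]
vialcap [0.5476 0.1557 0.05  ]
```

```bash
python3 -m handwheel '[[[0.032,0.004,-0.013,-0.01,0,0],[0.032,0.004,-0.013,-0.01,0,0],[0.032,0.0035,-0.0135,0,0,0],[0,0,0,0,0,0]]]'; python3 - <<'E'
from h import *
snap('wrist','w2')
E
```

```text
time_s: 2.08
tcp_pos: [0.4612, -0.0299, 0.1161]
eef_rot: [[-0.0, -0.065, -0.998], [-0.003, -0.998, 0.065], [-1.0, 0.003, -0.0]]
contact_force: [-1.0, 0.7, -0.2]
grip_width: 0.0857
```

View pics/w2.png

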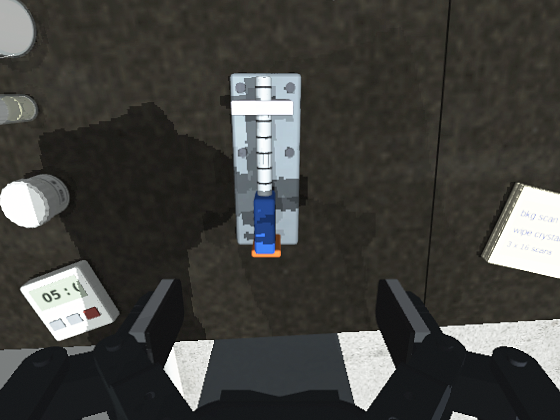

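```bash
python3 - <<'E'
from h import *
o=arm.get_obs();print(o['tcp_pos'],o['qd'])
w=load('w2')
P=lambda n,v:print(n,np.round(v,4))
P('hfar',onz(w,[264,195],.062));P('hnear',onz(w,[264.5,252],.062));P('hnearc',onz(w,[265,250],.062))
P('tip',onz(w,[264,78],.05));P('rodA',onz(w,[264,185],.055));P('rodB',onz(w,[263.7,84],.055))
P('brL',onz(w,[231,108],.068));P('brR',onz(w,[293.5,107.5],.068))
for z in (.0,.031,.062): P('fingermid %g'%z,onz(w,[280,300],z))
R=np.array(o['eef_rot'])
for k in (.008,0,-.011,-.03): print(k,proj(w,np.array(o['tcp_pos'])+R[:,0]*k))
E
```

```text
[ 0.46150033 -0.02961707  0.11731214] [-0.21196433 -2.21621728 -1.04234338 -0.82046745 -0.45283814  0.91745358
 -0.23804819]
hfar [ 0.4839 -0.0232  0.062 ]
hnear [ 0.4434 -0.0204  0.062 ]
hnearc [ 0.4449 -0.0208  0.062 ]
tip [ 0.5546 -0.0283  0.05  ]
rodA [ 0.4887 -0.0233  0.055 ]
rodB [ 0.5511 -0.028   0.055 ]
brL [ 0.539  -0.0087  0.068 ]
brR [ 0.5369 -0.0446  0.068 ]
fingermid 0 [ 0.3631 -0.0263  0.    ]
fingermid 0.031 [ 0.3838 -0.0274  0.031 ]
fingermid 0.062 [ 0.4045 -0.0285  0.062 ]
0.008 [275.89806339 259.41340732]
0 [275.76350959 266.63872003]
-0.011 [275.5585226  277.65033097]
-0.03 [275.13688041 300.3162006 ]
```

```bash
python3 -m handwheel '[[[0.02,-0.005,0,0.003,0,0],[0.02,-0.005,0,0,0,0],[0,0,0,0,0,0],[0,0,0,0,0,0]]]'; python3 - <<'E'
from h import *
snap('wrist','w3')
E
```

```text
time_s: 2.62
tcp_pos: [0.4634, -0.0217, 0.082]
eef_rot: [[0.008, -0.069, -0.998], [-0.005, -0.998, 0.069], [-1.0, 0.004, -0.008]]
contact_force: [-0.2, -0.0, 0.8]
grip_width: 0.0857
```

View pics/w3.png

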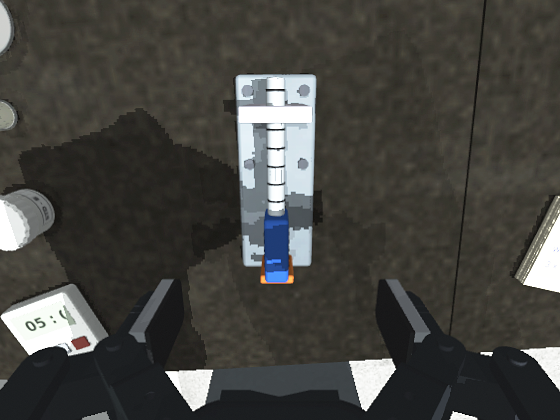

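```bash
python3 -m handwheel '[[[0.02,-0.001,0,0,-0.004,0],[0.019,-0.0005,0.001,0,-0.004,0],[0,0,0,0,0,0],[0,0,0,0,0,0]]]'; python3 - <<'E'
from h import *
snap('wrist','w4')
E
```

```text
time_s: 3.18
tcp_pos: [0.4656, -0.0214, 0.0466]
eef_rot: [[0.006, -0.071, -0.997], [-0.005, -0.997, 0.071], [-1.0, 0.004, -0.007]]
contact_force: [-0.7, -0.8, 0.1]
grip_width: 0.0855
```

View pics/w4.png

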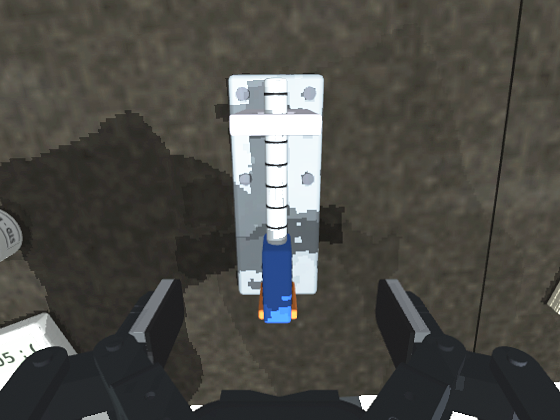

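```bash
python3 -m handwheel '[[[0.002,-0.001,0.003,0,-0.006,0],[0,0,0,0,0,0],[0,0,0,0,0,0],[0,0,0,0,0,0],[0,0,0,0,0,0]]]' 0 40;python3 -m handwheel '[[[0,0,0,0,0,0],[0,0,0,0,0,0],[0,0,0,0,0,0]]]'; python3 - <<'E'
from h import *
snap('wrist','w5')
E
```

```text
time_s: 3.85
tcp_pos: [0.4633, -0.0202, 0.046]
eef_rot: [[0.002, -0.071, -0.997], [-0.005, -0.997, 0.071], [-1.0, 0.004, -0.003]]
contact_force: [0.1, -0.1, 2.3]
grip_width: 0.0111
time_s: 4.22
tcp_pos: [0.4633, -0.0202, 0.046]
eef_rot: [[0.002, -0.071, -0.997], [-0.005, -0.997, 0.071], [-1.0, 0.005, -0.003]]
contact_force: [0.3, 0.1, 1.4]
grip_width: 0.011
```

View pics/w5.png

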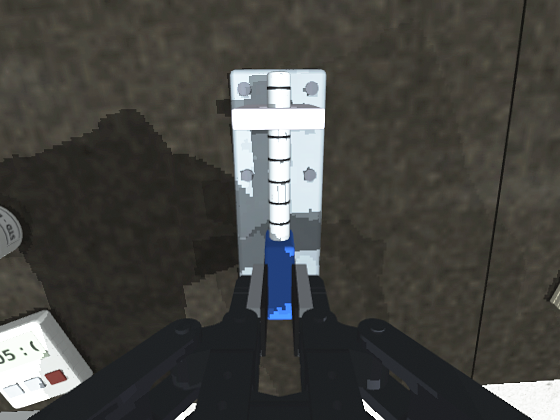

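```bash
python3 -m handwheel '[[[-0.0046,0,0,0,-0.055,0],[-0.0046,0,0.0002,0,-0.055,0],[0,0,0,0,0,0]]]' - 60
```

```text
time_s: 4.65
tcp_pos: [0.4628, -0.0202, 0.0551]
eef_rot: [[-0.11, -0.071, -0.991], [0.003, -0.997, 0.071], [-0.994, 0.004, 0.11]]
contact_force: [-0.8, 0.1, 0.1]
grip_width: 0.0094
```

```bash
python3 -m handwheel '[[[-0.0047,0,0.0003,0,-0.055,0],[-0.0047,0,0.0005,0,-0.055,0],[0,0,0,0,0,0]]]'; python3 - <<'E'
from h import *
snap('wrist','w6'); snap('side','s6'); crop('s6',200,200,320,290,6,'c6')
E
```

```text
time_s: 5.03
tcp_pos: [0.4619, -0.0204, 0.0636]
eef_rot: [[-0.219, -0.071, -0.973], [0.01, -0.997, 0.07], [-0.976, 0.005, 0.22]]
contact_force: [-0.0, 0.3, -0.9]
grip_width: 0.0093
```

View pics/w6.png

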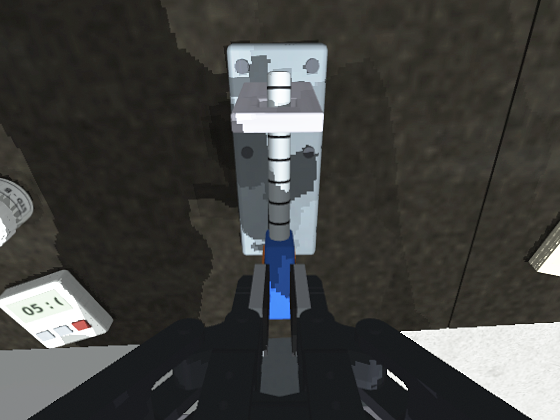

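View pics/c6.png

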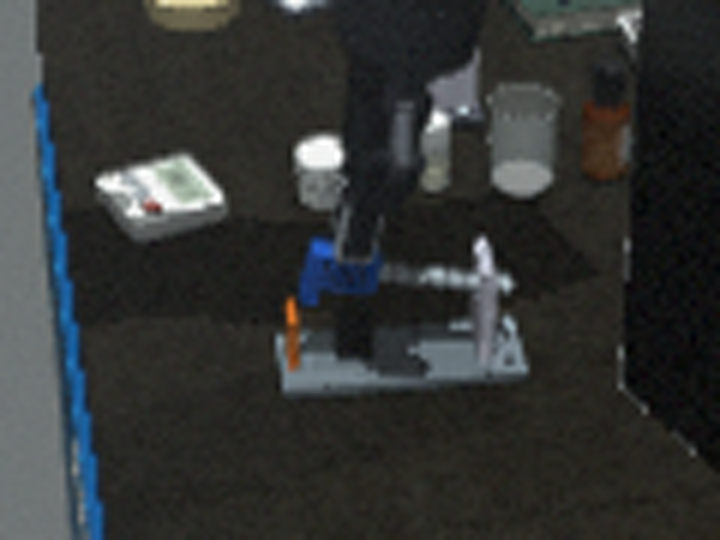

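```bash
cat > ov.py <<'E'
from h import *
def pts(hc,th,yaw):
    c,s=np.cos(th),np.sin(th);cy,sy=np.cos(yaw),np.sin(yaw)
    X=np.array([cy*c,sy*c,-s]);Y=np.array([-sy,cy,0]);Z=np.cross(X,Y)
    f=lambda x,y,z:hc+X*x+Y*y+Z*z
    return f
def draw(tag,f,col,im,x0,y0,s):
    d=load(tag)
    q=lambda *a:tuple(np.int32(np.round((proj(d,f(*[v/1000 for v in a]))-[x0,y0]+.5)*s-.5)))
    prof=[(-20,12),(20,12),(20,-12),(-10,-12),(-10,-22),(-20,-22),(-20,12)]
    for y in (-7,7):
        for a,b in zip(prof,prof[1:]): cv2.line(im,q(a[0],y,a[1]),q(b[0],y,b[1]),col,1)
    for y,z in ((0,5),(0,-5),(-5,0),(5,0)): cv2.line(im,q(20,y,z),q(95,y,z),col,1)
def ov(tag,f,x0,y0,x1,y1,s,out,col=(0,255,0)):
    im=cv2.resize(cv2.imread(f'pics/{tag}.png')[y0:y1,x0:x1],None,fx=s,fy=s,interpolation=cv2.INTER_CUBIC)
    draw(tag,f,col,im,x0,y0,s); cv2.imwrite(f'pics/{out}.png',im)
E
python3 - <<'E'
from ov import *
f0=pts(np.array([.4625,-.0200,.05]),0,-.068)
ov('side0',f0,230,220,310,280,9,'o0')
f=pts(np.array([.538-.0751,-.0200,.0685]),.22,-.068)
ov('s6',f,230,220,310,280,9,'o1')
ov('w6',f,180,20,380,340,1.8,'o2')
E
```

```text
(no output)
```

View pics/o0.png

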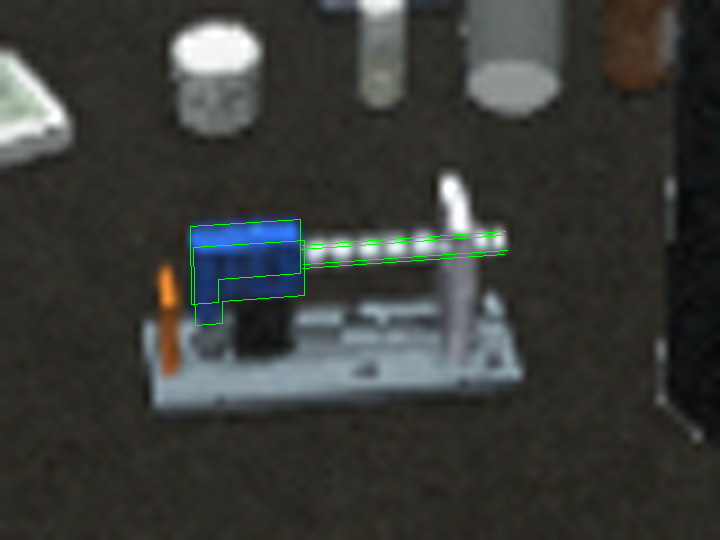

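View pics/o1.png

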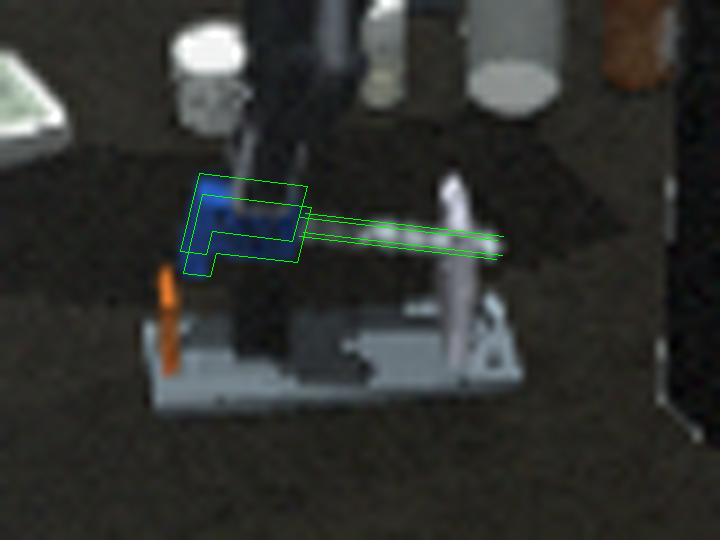

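View pics/o2.png

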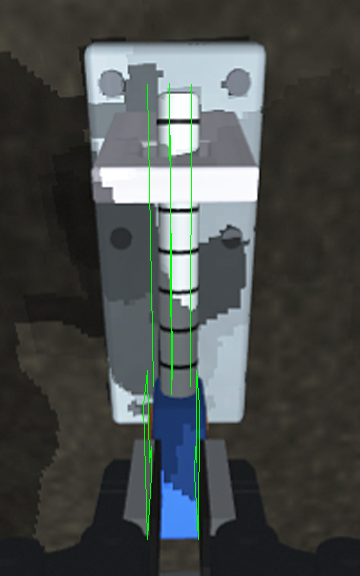

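```bash
python3 -m handwheel '[[[0,0,0.005,0,0,0],[0,0,0.01,0,0,0],[0,0,0.012,0,0,0]]]'
```

```text
time_s: 5.5
tcp_pos: [0.4319, -0.0184, 0.0695]
eef_rot: [[-0.219, -0.07, -0.973], [0.01, -0.998, 0.07], [-0.976, 0.006, 0.219]]
contact_force: [0.3, 0.7, -0.3]
grip_width: 0.0095
```

```bash
python3 -m handwheel '[[[-0.0004,0,0.012,0,0,0],[-0.0004,0,0.014,0,0,0],[0,0,0.014,0,0,0],[0,0,0.012,0,0,0]]]'
```

```text
time_s: 6.0
tcp_pos: [0.3768, -0.0145, 0.0829]
eef_rot: [[-0.219, -0.07, -0.973], [0.009, -0.998, 0.069], [-0.976, 0.006, 0.219]]
contact_force: [-0.8, -0.1, -0.6]
grip_width: 0.0097
```

```bash
python3 -m handwheel '[[[-0.035,0,0.008,0,0.11,0],[-0.035,0,0.004,0,0.11,0],[0,-0.05,-0.006,0,0,0],[0,-0.055,-0.006,0,0,0],[0,-0.055,-0.006,0,0,0]]]'; python3 -m handwheel '[[[0,-0.055,-0.005,0,0,0],[0,-0.055,-0.005,0,0,0],[0,0,0,0,0,0],[0,0,0,0,0,0]]]'
python3 - <<'E'
from h import *
snap('wrist','w7')
E
```

```text
time_s: 6.62
tcp_pos: [0.4046, 0.1431, 0.1563]
eef_rot: [[0.009, -0.081, -0.997], [-0.009, -0.997, 0.081], [-1.0, 0.008, -0.009]]
contact_force: [1.7, -0.7, -0.7]
grip_width: 0.0091
time_s: 7.12
tcp_pos: [0.4218, 0.2588, 0.1558]
eef_rot: [[0.009, -0.076, -0.997], [-0.007, -0.997, 0.076], [-1.0, 0.006, -0.01]]
contact_force: [-0.4, -0.9, -0.3]
grip_width: 0.0095
```

View pics/w7.png

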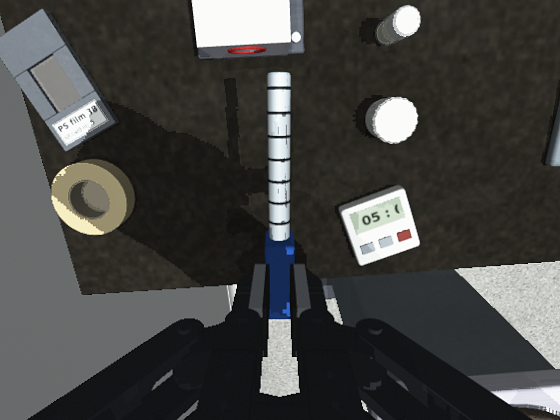

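```bash
python3 -m handwheel '[[[0.025,-0.005,0.012,-0.035,0,0],[0.025,-0.005,0.012,-0.035,0,0],[0,0,0,0,0,0],[0,0,0,0,0,0]]]'
python3 - <<'E'
from h import *
snap('wrist','w8'); crop('w8',170,0,370,260,2.3,'c8')
E
```

```text
time_s: 7.68
tcp_pos: [0.4003, 0.2648, 0.1062]
eef_rot: [[0.012, -0.013, -1.0], [-0.008, -1.0, 0.013], [-1.0, 0.008, -0.012]]
contact_force: [-0.5, 0.4, -0.0]
grip_width: 0.0094
```

View pics/c8.png

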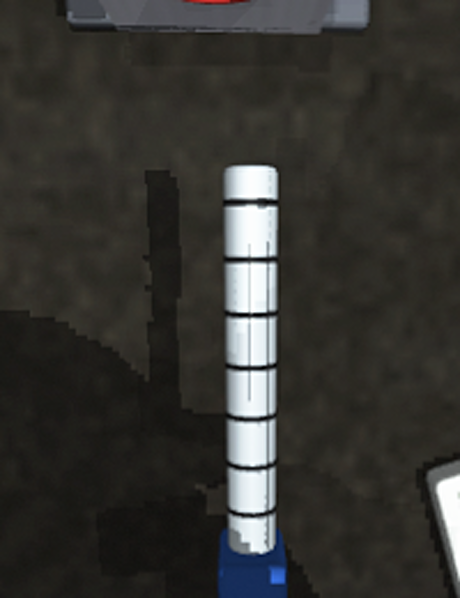

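```bash
python3 - <<'E'
from h import *
crop('w7',180,0,320,100,5.6,'c7')
E
```

```text
(no output)
```

View pics/c7.png

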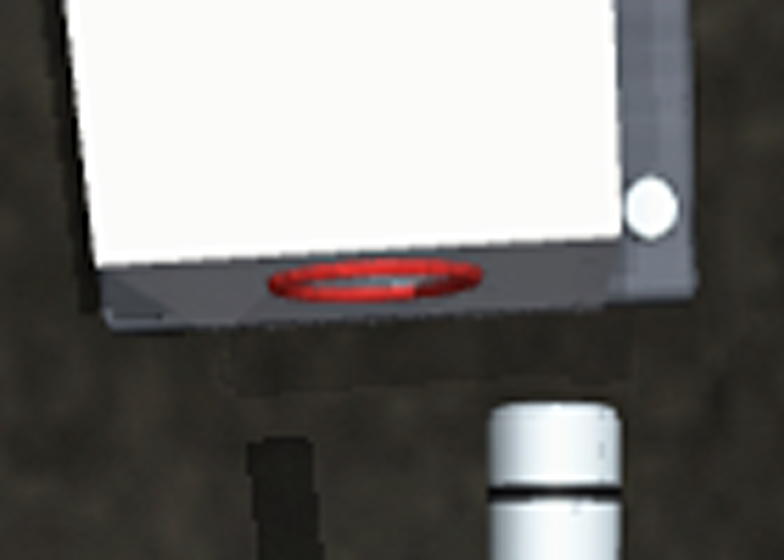

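```bash
python3 - <<'E'
from h import *
w=load('w7'); C=lambda x,y:[180+x/5.6-.4,y/5.6-.4]
P=lambda n,v:print(n,np.round(v,4))
a=onz(w,C(98,266),.074);b=onz(w,C(620,238),.074);P('top',[*a,*b]);d=a-b;print('yaw',np.degrees(np.arctan2(-d[0],d[1])),np.linalg.norm(d),(a+b)/2)
a=onz(w,C(108,328),.01);b=onz(w,C(693,298),.01);d=a-b;print('foot yaw',np.degrees(np.arctan2(-d[0],d[1])),np.linalg.norm(d),(a+b)/2)
P('ring',onz(w,C(376,281),.05)); P('ringL',onz(w,C(267,284),.05));P('ringR',onz(w,C(485,276),.05))
P('foot r side far',onz(w,C(690,5),.01))
a=onz(w,C(66,5),.074);b=onz(w,C(98,260),.074);print(np.degrees(np.arctan2(*(a-b)[[1,0]])))
a=onz(w,C(612,5),.074);b=onz(w,C(620,235),.074);print(np.degrees(np.arctan2(*(a-b)[[1,0]])))
P('tip w7',onz(w,C(555,403),.16)); P('base w7',onz(w,[280,238],.16))
w=load('w8');C=lambda x,y:[170+x/2.3-.3,y/2.3-.3]
P('tip w8',onz(w,C(250,166),.11)); P('base w8',onz(w,C(251.5,540),.11));P('mid',onz(w,C(250.5,300),.11))
E
```

```text
top [0.5385 0.3006 0.074  0.5369 0.2409 0.074 ]
yaw -1.5415697493232252 0.059682123990745906 [0.53769341 0.27077168 0.074     ]
foot yaw -1.6271043111779138 0.08545590141444978 [0.537975  0.2705958 0.01     ]
ring [0.5375 0.2708 0.05  ]
ringL [0.5382 0.2845 0.05  ]
ringR [0.537  0.2571 0.05  ]
foot r side far [0.5744 0.2263 0.01  ]
-0.5524886240753228
-1.5647947708532066
tip w7 [0.5145 0.2505 0.16  ]
base w7 [0.4391 0.2556 0.16  ]
tip w8 [0.4931 0.2626 0.11  ]
base w8 [0.4193 0.2632 0.11  ]
mid [0.4691 0.2628 0.11  ]
```

```bash
python3 -m handwheel '[[[0.03,-0.0052,0,0.006,-0.005,0],[0.03,-0.0052,0,0.006,-0.004,0],[0,0,0,0,0,0],[0,0,0,0,0,0]]]'
python3 - <<'E'
from h import *
snap('side','s9'); snap('wrist','w9'); crop('s9',220,180,320,260,8,'c9')
E
```

```text
time_s: 8.22
tcp_pos: [0.406, 0.2749, 0.0494]
eef_rot: [[0.01, -0.031, -0.999], [-0.005, -1.0, 0.031], [-1.0, 0.005, -0.01]]
contact_force: [-0.1, -0.4, -0.5]
grip_width: 0.0096
```

View pics/c9.png

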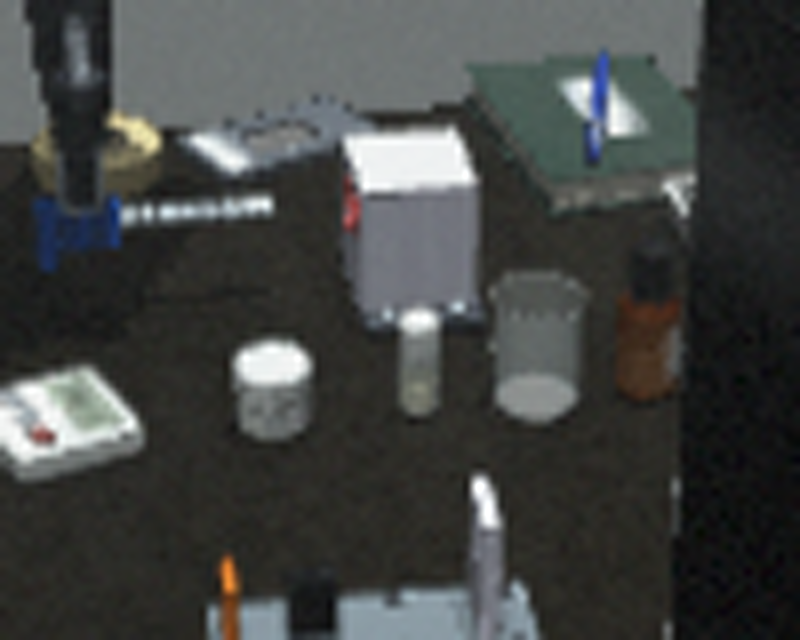

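View pics/w9.png

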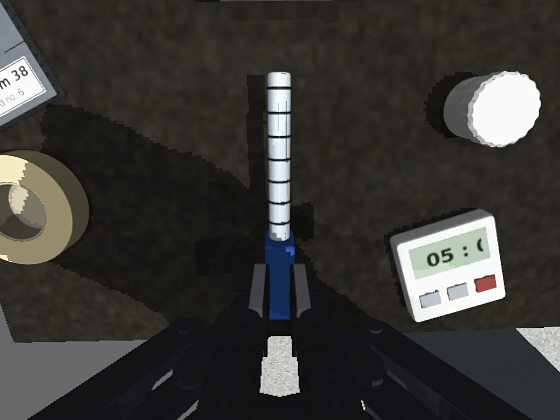

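```bash
python3 -m handwheel '[[[0.003,-0.0006,0,-0.006,-0.012,0],[0,0,0,0,0,0],[0,0,0,0,0,0]]]'
python3 - <<'E'
from ov import *
snap('side','s10');snap('top','t10'); o=arm.get_obs(); t=np.array(o['tcp_pos']);R=np.array(o['eef_rot']);print(t,R[:,2])
X=-R[:,2]; th=-np.arcsin(X[2]); yaw=np.arctan2(X[1],X[0])
# nominal pose + the axis of bore
f=pts(t-R[:,0]*.004+R[:,2]*.001,th+.003,yaw)
ov('s10',f,215,190,305,250,8.5,'o10')
ov('t10',f,160,190,240,260,8.5,'o10t')
E
```

```text
time_s: 8.7
tcp_pos: [0.407, 0.2757, 0.0479]
eef_rot: [[0.0, -0.025, -1.0], [-0.003, -1.0, 0.025], [-1.0, 0.003, -0.0]]
contact_force: [0.1, -0.0, -1.1]
grip_width: 0.0098
[0.40693686 0.27566638 0.04782781] [-9.99683323e-01  2.51641571e-02 -1.37482797e-04]
```

View pics/o10.png

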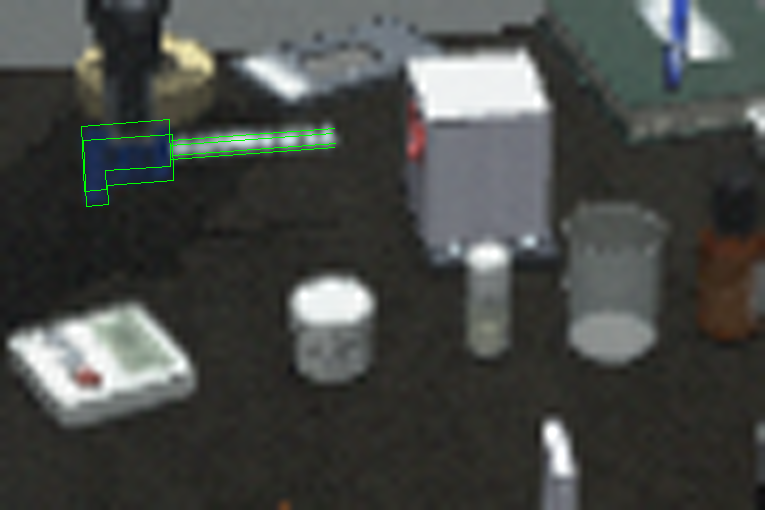

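View pics/o10t.png

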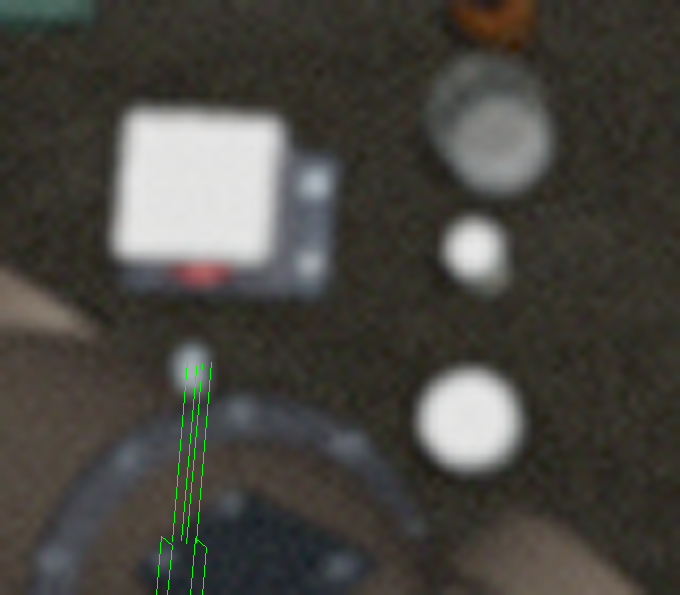

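```bash
python3 -m handwheel '[[[0.002,0.0003,-0.01,0,0,0],[0,0,-0.012,0,0,0],[0,0,-0.01,0,0,0],[0,0,0,0,0,0]]]'
```

```text
time_s: 9.3
tcp_pos: [0.442, 0.2743, 0.0456]
eef_rot: [[0.001, -0.026, -1.0], [-0.003, -1.0, 0.026], [-1.0, 0.003, -0.001]]
contact_force: [-0.6, -0.0, -0.3]
grip_width: 0.0091
```

```bash
python3 -m handwheel '[[[0,0,-0.004,0,0,0],[0,0,-0.004,0,0,0],[0,0,-0.003,0,0,0]]]';  python3 - <<'E'
from h import *
snap('top','t11');snap('side','s11'); crop('t11',160,190,240,260,8.5,'c11t');crop('s11',215,190,305,250,8.5,'c11s')
E
```

```text
time_s: 9.68
tcp_pos: [0.4529, 0.2741, 0.0455]
eef_rot: [[-0.0, -0.025, -1.0], [-0.003, -1.0, 0.025], [-1.0, 0.003, 0.0]]
contact_force: [-0.3, -1.4, -1.5]
grip_width: 0.009
```

View pics/c11t.png

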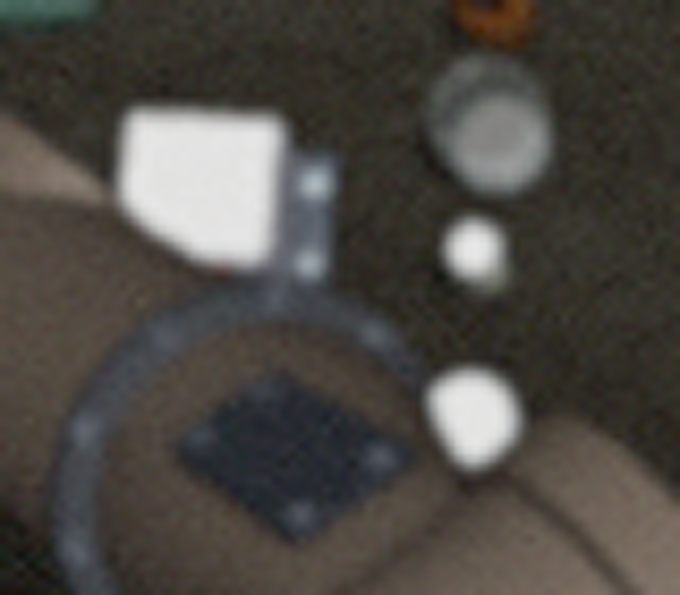

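View pics/c11s.png

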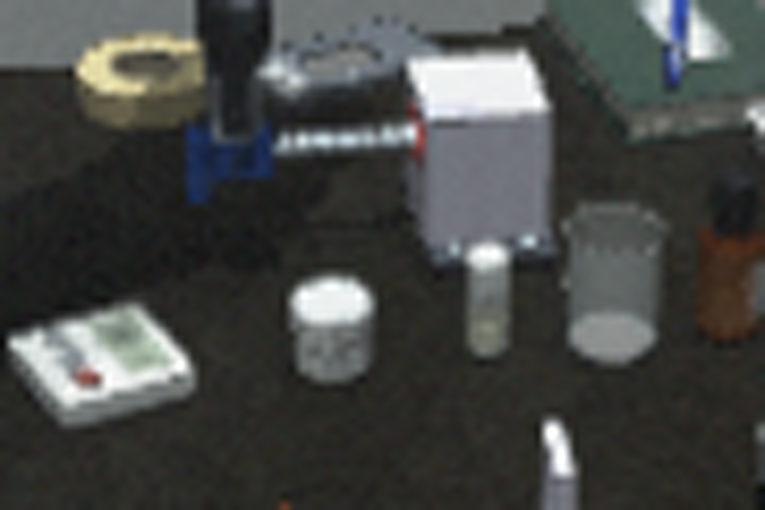

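```bash
python3 -m handwheel '[[[0,0,-0.004,0,0,0],[0,0,-0.004,0,0,0],[0,0,-0.004,0,0,0]]]'; python3 -m handwheel '[[[0,0,-0.004,0,0,0],[0,0,-0.004,0,0,0]]]'
```

```text
time_s: 10.15
tcp_pos: [0.4656, 0.2738, 0.0456]
eef_rot: [[-0.0, -0.025, -1.0], [-0.003, -1.0, 0.025], [-1.0, 0.003, -0.0]]
contact_force: [0.9, 0.3, -0.3]
grip_width: 0.0094
time_s: 10.4
tcp_pos: [0.4743, 0.2735, 0.0455]
eef_rot: [[0.0, -0.025, -1.0], [-0.003, -1.0, 0.025], [-1.0, 0.003, -0.0]]
contact_force: [0.0, -1.0, -0.8]
grip_width: 0.0094
```

```bash
python3 -m handwheel '[[[0,0,-0.004,0,0,0],[0,0,-0.003,0,0,0]]]'; python3 -m handwheel '[[[0,0,-0.003,0,0,0],[0,0,-0.002,0,0,0]]]'
```

```text
time_s: 10.65
tcp_pos: [0.4818, 0.2733, 0.0455]
eef_rot: [[-0.0, -0.025, -1.0], [-0.003, -1.0, 0.025], [-1.0, 0.003, -0.0]]
contact_force: [-0.6, 0.0, 0.1]
grip_width: 0.0094
time_s: 10.9
tcp_pos: [0.4872, 0.2732, 0.0455]
eef_rot: [[-0.0, -0.025, -1.0], [-0.003, -1.0, 0.025], [-1.0, 0.003, -0.0]]
contact_force: [0.0, 0.2, -0.5]
grip_width: 0.0093
```

```bash
python3 -m handwheel '[[[0,0,-0.002,0,0,0],[0,0,-0.002,0,0,0]]]'; python3 -m handwheel '[[[0,0,-0.002,0,0,0],[0,0,0,0,0,0]]]'
```

```text
time_s: 11.15
tcp_pos: [0.4902, 0.273, 0.0452]
eef_rot: [[-0.002, -0.025, -1.0], [-0.004, -1.0, 0.025], [-1.0, 0.004, 0.002]]
contact_force: [-6.2, -0.6, 1.0]
grip_width: 0.0094
time_s: 11.4
tcp_pos: [0.4899, 0.2731, 0.0448]
eef_rot: [[-0.006, -0.024, -1.0], [-0.005, -1.0, 0.024], [-1.0, 0.005, 0.005]]
contact_force: [0.8, -0.7, -0.4]
grip_width: 0.0094
```

```bash
python3 -m handwheel '[[[0,0,-0.002,0,0,0],[0,0,-0.001,0,0,0]]]'; python3 -m handwheel '[[[0,0,0,0,0,0],[0,0,0,0,0,0],[0,0,0,0,0,0],[0,0,0,0,0,0]]]' 0.6;  python3 - <<'E'
from h import *
snap('wrist','w12')
E
```

```text
time_s: 11.65
tcp_pos: [0.4899, 0.2732, 0.0444]
eef_rot: [[-0.01, -0.022, -1.0], [-0.006, -1.0, 0.022], [-1.0, 0.006, 0.01]]
contact_force: [-4.4, -0.4, 3.0]
grip_width: 0.0095
time_s: 12.15
tcp_pos: [0.4918, 0.2732, 0.0449]
eef_rot: [[-0.007, -0.023, -1.0], [-0.005, -1.0, 0.023], [-1.0, 0.006, 0.007]]
contact_force: [0.8, 1.0, -0.4]
grip_width: 0.0513
```

View pics/w12.png

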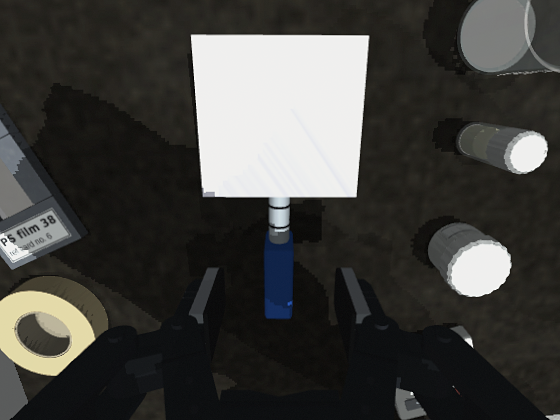

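```bash
python3 -m handwheel '[[[-0.015,0,0.0,0,0,0],[-0.03,0,0.0,0,0,0],[-0.04,0,0.025,0,0,0],[-0.03,0,0.035,0,0,0],[0,0,0.035,0,0,0]]]'; python3 -m handwheel '[[[0,0,0.025,0,0,0],[0,0,0,0,0,0],[0,0,0,0,0,0]]]'; python3 - <<'E'
from h import *
snap('wrist','w13'); snap('side','s13'); crop('w13',150,0,400,200,3,'c13');crop('s13',215,180,335,260,6.5,'c13s')
E
```

```text
time_s: 12.82
tcp_pos: [0.398, 0.2768, 0.1679]
eef_rot: [[-0.005, -0.026, -1.0], [-0.003, -1.0, 0.026], [-1.0, 0.003, 0.005]]
contact_force: [-0.4, 0.6, -1.4]
grip_width: 0.0516
time_s: 13.2
tcp_pos: [0.3712, 0.2784, 0.1716]
eef_rot: [[-0.0, -0.023, -1.0], [-0.001, -1.0, 0.023], [-1.0, 0.001, 0.0]]
contact_force: [0.5, -1.1, -0.4]
grip_width: 0.0511
```

View pics/w13.png

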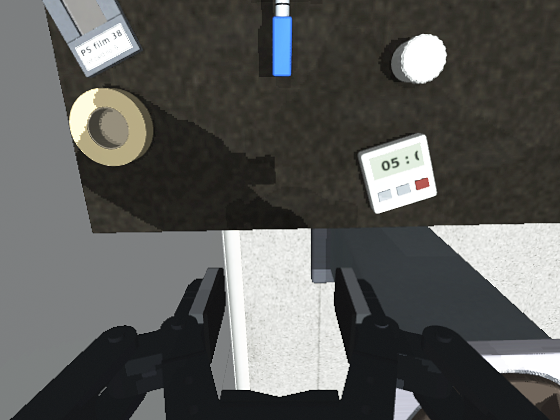

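View pics/c13s.png

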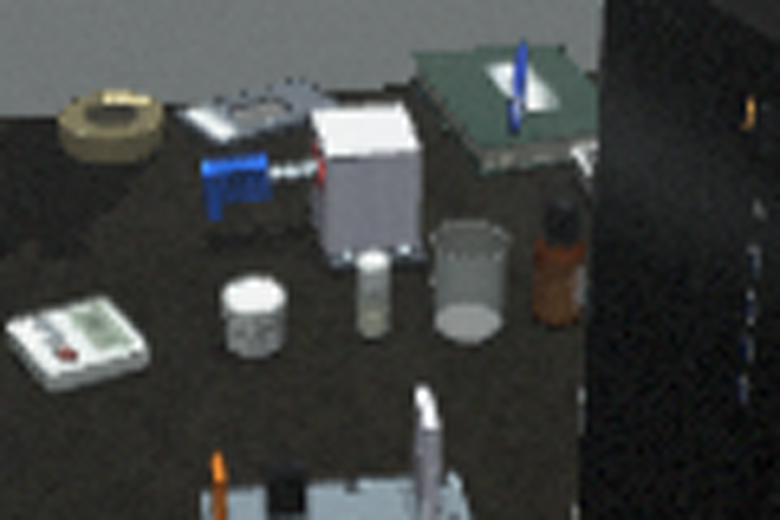

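```bash
python3 -m handwheel '[[[-0.02,0,-0.03,0,0,0],[-0.02,0,-0.035,0,0,0],[0,0,0,0,0,0],[0,0,0,0,0,0]]]'; python3 - <<'E'
from h import *
snap('wrist','w14'); crop('w14',230,20,350,190,3.5,'c14')
E
```

```text
time_s: 13.8
tcp_pos: [0.4393, 0.276, 0.2108]
eef_rot: [[-0.004, -0.025, -1.0], [-0.002, -1.0, 0.025], [-1.0, 0.002, 0.004]]
contact_force: [-0.7, 0.6, -1.1]
grip_width: 0.051
```

View pics/c14.png

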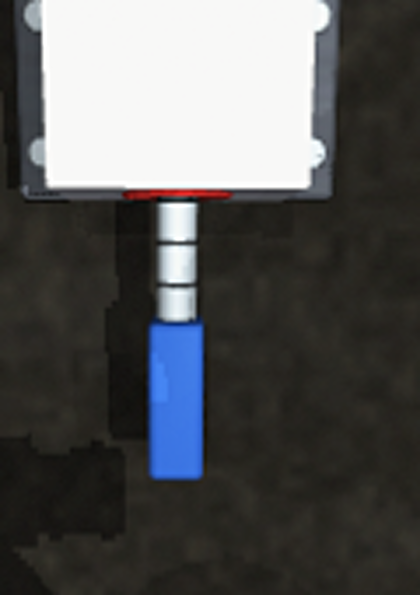

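```bash
python3 - <<'E'
from h import *
w=load('w14'); C=lambda x,y:[230+x/3.5-.36,20+y/3.5-.36]
P=lambda n,v:print(n,np.round(v,4))
P('hfront',onz(w,C(176.5,322),.062));P('hrear',onz(w,C(176,478),.061))
P('block front top L',onz(w,C(45,190),.074));P('R',onz(w,C(312,187),.074));P('ring top front',onz(w,C(177,199),.062))
P('footL',onz(w,C(24,199),.01));P('footR',onz(w,C(330,197),.01))
E
```

```text
hfront [0.5077 0.2717 0.062 ]
hrear [0.4689 0.2727 0.061 ]
block front top L [0.5382 0.3011 0.074 ]
R [0.5374 0.2401 0.074 ]
ring top front [0.536  0.2709 0.062 ]
footL [0.539  0.3133 0.01  ]
footR [0.5375 0.2278 0.01  ]
```

```bash
python3 - <<'E'
from h import *
print(arm.hand_in())
E
```

```text
the job is handed in; nothing more can be done
None
```

The depth rod is out of its cradle and sits in the red-ringed bore, bottomed, with its exposed rings in view. I handed the job in at about 13.8 s; no verdict is reported.

**What I did:** I gripped the blue handle and tilted it 0.22 rad, so the heel cleared the orange lip. I then drew the rod about 85 mm back along its tilted axis. I carried it over to the block and slid it in until it stopped, with about 6 N against the bottom. Then I opened the gripper and backed it well clear.

**Last checks:**
- **Depth:** the final wrist picture puts the handle's front face 30.1 mm before the block face. The nominal figure for a bottomed rod is 30 mm.
- **Alignment:** seen from above, the rod runs within about 1° of the bore. I did not measure its droop after release.
- **Bystanders:** the last side picture shows the beaker, vial, pot and brown bottle standing where they were.

**Disagreement:** the wrist camera's sideways positions differed from the tool's own by about 1.5–2 mm. The top camera differed from the wrist camera by up to about 4 mm. I corrected for the wrist offset, and the rod went in without noticeable side force.

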